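Latch the niche gate: press the slide's plate and push it to the stop

ROBOT

A 6-joint arm with a two-finger parallel gripper is mounted at the origin on the work surface. World frame = base frame: x ahead of the robot, y to its left, z up, the work surface at z = 0. Lengths are in m, angles in rad, forces in N, time in s.
With the tool pointing down it reaches from about 0.35 to 0.925 m from the base axis. Payload 6.4 kg.
Tool frame: the origin (TCP) lies on the centre line of the jaws, within the pads' length; the fingertips stand 19 mm ahead of it and the grasp point (between the pads) is the TCP (robot.tcp_to_tips is the z of the fingertips in the tool frame, in m); z points along the fingers, y is the line along which they close (so a half turn about z gives the same grasp; the last joint's range is limited). The gripper opens to 85 mm and grips with 20 to 120 N. Pads are 22 mm wide; open, the fingers measure 114 mm over their backs; the gripper's body (76 mm by 85 mm) begins 54 mm behind the grasp point. The pads swing forward as they close: fully open they stand 13 mm farther back than shut.
Start: joints at [1.158, 0.245, 1.558, -0, 1.339, -0.174], TCP at [0.154, 0.632, 0.25] pointing down, gripper open.
Joint ranges: [-3.13, 3.13], [-1.02, 2.26], [0.13, 2.54], [-0.95, 4.09], [0.21, 2.88], [-2.74, 2.74]. Speed limits (rad/s): [2.57, 2.57, 3.14, 3.14, 3.14, 3.14].

INTERFACE

Orientations are given as a rotation vector (axis times angle).
In Python, from cell import robot, optics gives the robot as it stands.
- The arm moves only by the tool jog_arm, never from a script. Its arguments are lists of equal length, an entry for each row: "linear": the shift along the tool's x, y, z in m, a list of three; "roll": the turn about the tool's z in rad; "hand": the finger opening in m, from 0 to 0.0854. In form: {"linear": [[dx, dy, dz], ...], "roll": [roll, ...], "hand": [hand, ...]}. A call has 1 to 5 rows; each row shifts and turns the commanded pose from where the row before left it, along the tool's axes as they then stand; what a row does not reach is not made up. A row lasts 1/12 s, in which the tool goes at most 41.7 mm and 7.16 degrees, less where a joint would pass 70% of its speed; a pose out of reach is approached as far as the arm can. A call with a gripper value outside its range is refused whole. The fingers move at their own pace and stop on an object; "grip_force" is the grip in N (left out, the last holds). Time passes only in rows, so rows that do not move let the fingers close. It gives the time, the measured TCP pose, the force, the opening and the grip force at its end, in the units of the state.
- robot.sense(): the state, without advancing time (a new reading comes with each control period).
- optics.get_image(name): name is "scene" or "top" or "wrist"; returns (picture, depth): 420x560x3 uint8, red, green, blue; 420x560 float32, m along the optical axis (not along the pixel's ray), 0 where there is no reading.
- optics.camera_info(name): a dict with "K" (3x3 intrinsics, pixels), "world_from_camera" (4x4, takes a point from camera to world coordinates). Camera axes: x right, y down, z forward; pixel columns grow to the right and rows downward; lengths in m; the calibration is good to about 2 mm. A picture is of the moment at which its call begins: read the wrist's pose just before it. camera_info takes no time and is no camera call; for the wrist camera it gives the pose at the moment of the call.
- robot.finish_job(): hands the job in; it is judged then, once.
The state is a dict: "time_s": time; "joint_pos": joint angles; "dq": joint speeds; "effort": joint torques, N m; "eef_pos": TCP position; "orientation": TCP orientation; "wrist_force": force on the tool from outside, world axes, zero at the start; "torque": the same for the moment, N m; "opening": opening from 0.0 (shut) to 1.0 (fully open); "grasp_force": force on a finger pad.
Only numpy, scipy, OpenCV 4.12 (cv2) and the standard library are available. Lean on these libraries where they do the work, as an engineer would, in place of code of your own. Each camera call takes 0.05 s, during which the arm holds its last target. There are 200 camera calls.

TASK

Make the niche gate fast: with a fingertip press down the brass plate in the middle of the slide on the gate's top rail to free its friction hold, and keeping it pressed push the slide along the rail until it stands right against the marked stop, the block with the pointed cap and crossbar (not the ball-topped one). Then let the plate spring up so that the slide holds there, and take the hand clear; never force the slide along with its plate up. Pick nothing up and leave the lid, piston, screwdriver and dial ring where they lie.

Things in the scene. Friction and masses are not known exactly. Their poses are not given: they have to be found in the camera images.
- gate: Low stone niche with an iron gate across its front, one fixed piece. Origin on the bench under the middle of the gate; y runs along the gate and its top rail, x into the niche. Top rail: 16 mm square bar, centre 130 mm above the bench, between two stone piers (80 mm square caps, tops 150 mm high, centred 250 mm either side of the origin). Niche walls 70 mm high.
- slide_mid (a point): Centre of the top of the slide's ribbed brass press plate when up, 156 mm above the bench; axes as the gate's. The iron slide is 110 mm long along the rail, 45 mm across; its two end cheeks (24 mm long, tops 168 mm above the bench) leave 62 mm clear between them, where the plate lies (58 mm along the rail, 45 mm across). A fingertip drags it by friction or pushes a cheek's inner face.
- latch (a joint): Position of the slide along the gate's top rail, m, 0 at the middle of the gate, growing along the gate's +y. With the plate pressed it slides with 0.6 N of friction and light damping (8 N s/m); with the plate up a brake shoe under the rail holds it with about 13 N.
- plate (a joint): How far the press plate is pressed down, m: 0 up (brake on), 0.007 fully down. It is sprung: the brake lets go at about 6.5 N (pressed 2 mm or more is free), fully down takes about 8 N; it springs back up by itself.
- stop: The marked stop: an iron block with a square body, a pointed cap and a crossbar sticking out 55 mm each way across the rail, clamped on the top rail near one end (which end varies). 30 mm long along the rail, 175 mm high overall. Origin on the bench under its centre, axes as the gate's. It is rigid. The slide stands against it when their centres are 70 mm apart along the rail.
- ball_block: The other end block on the rail, with a ball on top, 30 mm along the rail, 175 mm high, at the opposite end from the marked stop. Rigid. Origin on the bench under its centre. Not the target.
- lid_mid (a point): Silver singing-bird box lid lying on the bench in front of the gate, 60 x 85 x 20 mm, loose; point at its centre half-way up. Leave alone.
- piston_mid (a point): Brass bird-call piston standing upright on the bench in front of the gate, 28 mm diameter, 60 mm high, loose; point half-way up. Leave alone.
- driver_grip (a point): Blued steel screwdriver with wooden handle, 130 mm long, lying on the bench in front of the gate, loose; point on its handle. Leave alone.
- dial_ring: Tortoiseshell dial ring, 48 mm outside, 34 mm inside, 6 mm thick, lying loose on the cap of the pier at the gate's +y end; origin at the centre of its underside. Leave alone.

How it is judged:
By the outcome, as a careful person would: the job done as asked, in the order asked, and still so for the second after the job is handed in, with the robot touching nothing.
It also fails if it takes over 38 s, if anything falls off the work surface, if the arm or the gripper's body presses on something with over 40 N, if the wrist force passes 120 N, or if a joint passes its speed limit or range.

## Working session

There is one attempt and no reset: what is moved stays moved. The work goes in short steps, Python scripts to look and compute and a tool call to move; the robot and the scene stay as the last step left them, time stands still between calls to the robot, and variables do not carry over. Pictures are saved under pics/ and viewed, at most 10 in all, crops included, and the job is handed in when it is done.

Besides the shell and the picture viewer there is one more tool, called after "Emit:" as name(argument=value, ...), one argument or row to a line, values as JSON. jog_arm: Moves the arm, as the interface text tells. Its arguments: {"type":"object","properties":{"linear":{"type":"array"},"roll":{"type":"array"},"hand":{"type":"array"},"grip_force":{"type":"number"}},"required":["linear","roll","hand"]}

```bash
mkdir -p pics
cat > h.py <<'E'
import numpy as np, cv2
from cell import robot, optics
def snap(n,f):
    p,d=optics.get_image(n); cv2.imwrite(f'pics/{f}.png',p[:,:,::-1]); np.save(f'pics/{f}.npy',d); 
    c=optics.camera_info(n); np.savez(f'pics/{f}_c.npz',K=c['K'],T=c['world_from_camera'])
def world(f,u,v,z=None):
    c=np.load(f'pics/{f}_c.npz'); K,T=c['K'],c['T']; d=np.load(f'pics/{f}.npy')[int(v),int(u)]
    r=np.linalg.inv(K)@[u,v,1]
    if z is not None: w=T[:3,:3]@r; d=(z-T[2,3])/w[2]
    return (T@np.r_[r*d,1])[:3].round(4)
E
python3 - <<'E'
from h import *
snap('scene','s0');snap('top','t0')
s=robot.sense();print(s)
a=cv2.imread('pics/s0.png');b=cv2.imread('pics/t0.png')
E
```

```text
{'time_s': 0.1, 'joint_pos': array([ 1.15791392e+00,  2.45783205e-01,  1.55889833e+00,  1.21341492e-06,
        1.33872054e+00, -1.74106355e-01]), 'dq': array([ 0.00030639, -0.00267757, -0.00261103, -0.00072047,  0.00154038,
       -0.00173065]), 'effort': array([-1.44074940e-03, -4.30668819e+01, -3.27128541e+01, -1.76000485e-04,
        2.84850859e-03, -5.01379887e-06]), 'eef_pos': array([0.15353793, 0.63111618, 0.24926222]), 'orientation': array([-3.74115991e-01, -3.11870780e+00,  2.71971433e-03]), 'wrist_force': array([ 0.21140974,  0.00614297, -0.0267858 ]), 'torque': array([-0.02211927, -0.027646  ,  0.00972652]), 'grasp_force': 0.0, 'opening': 0.9980213154985396}
```

View pics/t0.png

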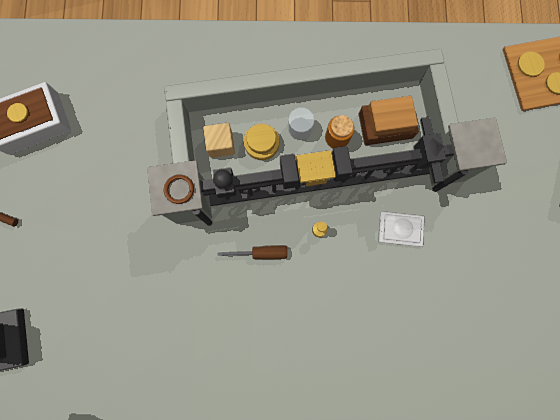

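View pics/s0.png

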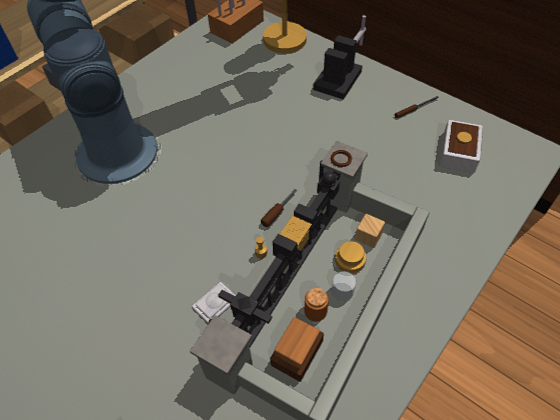

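The top view shows the plate at about (316,167), the crossbar stop at (435,147), and the ball block at (222,180). The ring is on the left, +y, pier at (178,189), so the slide has to go towards -y.

Run:
```python
from h import *
print('plate',world('t0',316,167),world('t0',316,167,.156))
for n,u,v,z in [('pierL',176,188,.15),('pierR',477,144,.15),('stop',435,147,.17),('ball',222,180,.17),('plateL',299,169,.156),('plateR',334,166,.156),('piston',320,229,.06),('stopbar front',440,160,None)]: print(n,world('t0',u,v,z), world('t0',u,v))
a=cv2.imread('pics/t0.png')[120:230,140:520];cv2.imwrite('pics/c0.png',cv2.resize(a,None,fx=2.1,fy=2.1,interpolation=2))
```

```text
plate [0.5928 0.014  0.1553] [0.5926 0.0141 0.156 ]
pierL [0.5582 0.2379 0.15  ] [0.5587 0.2383 0.1481]
pierR [ 0.6347 -0.2514  0.15  ] [ 0.6342 -0.2508  0.1514]
stop [ 0.6228 -0.1745  0.17  ] [ 0.6216 -0.1732  0.1736]
ball [0.5671 0.1622 0.17  ] [0.5662 0.1618 0.1737]
plateL [0.5891 0.0414 0.156 ] [0.5886 0.0414 0.1578]
plateR [ 0.5944 -0.0149  0.156 ] [ 0.596  -0.0157  0.15  ]
piston [ 5.043e-01 -2.000e-04  6.000e-02] [ 5.044e-01 -3.000e-04  5.870e-02]
stopbar front [ 0.6046 -0.1854  0.159 ] [ 0.6046 -0.1854  0.159 ]
```

View pics/c0.png

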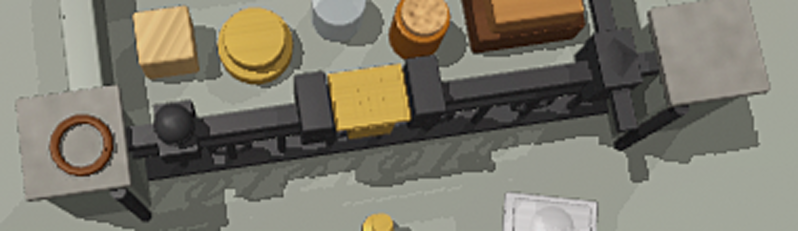

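Emit:
jog_arm(
  linear=[
    [0,0,0],
    [0,0,0],
    [0,0,0],
    [0,0,0],
    [0,0,0],
  ],
  roll=[-0.099,-0.099,-0.099,-0.098,0],
  hand=[0,0,0,0,0],
)

```text
time_s: 0.52
eef_pos: [0.1536, 0.6313, 0.2496]
orientation: [0.247, -3.131, 0.002]
wrist_force: [1.5, 0.1, 0.3]
opening: 0.3
grasp_force: 0.0
```

Emit:
jog_arm(
  linear=[
    [-0.017,-0.034,0],
    [-0.017,-0.034,0],
    [-0.017,-0.034,0],
    [-0.017,-0.034,0],
    [-0.017,-0.034,0],
  ],
  roll=[0,0,0,0,0],
  hand=[0,0,0,0,0],
)

```text
time_s: 0.93
eef_pos: [0.2646, 0.4752, 0.2499]
orientation: [0.242, -3.132, 0.001]
wrist_force: [0.1, 0.5, 0.0]
opening: 0.001
grasp_force: 0.0
```

Emit:
jog_arm(
  linear=[
    [-0.017,-0.034,0],
    [-0.017,-0.034,0],
    [-0.017,-0.034,0],
    [-0.017,-0.034,0],
    [-0.017,-0.034,0],
  ],
  roll=[0,0,0,0,0],
  hand=[0,0,0,0,0],
)

```text
time_s: 1.35
eef_pos: [0.3751, 0.3205, 0.2502]
orientation: [-0.241, 3.132, 0.0]
wrist_force: [0.7, 0.1, -0.1]
opening: 0.003
grasp_force: 0.0
```

Emit:
jog_arm(
  linear=[
    [-0.017,-0.034,0],
    [-0.017,-0.034,0],
    [-0.017,-0.034,0],
    [-0.017,-0.034,0],
    [-0.017,-0.034,0],
  ],
  roll=[0,0,0,0,0],
  hand=[0,0,0,0,0],
)

```text
time_s: 1.77
eef_pos: [0.4856, 0.1657, 0.2502]
orientation: [-0.24, 3.132, 0.0]
wrist_force: [0.1, -0.1, 0.4]
opening: 0.002
grasp_force: 0.0
```

Emit:
jog_arm(
  linear=[
    [-0.017,-0.034,0],
    [-0.017,-0.034,0],
    [-0.017,-0.034,0],
    [-0.017,-0.034,0],
    [-0.014,-0.03,0],
  ],
  roll=[0,0,0,0,0],
  hand=[0,0,0,0,0],
)

```text
time_s: 2.18
eef_pos: [0.5927, 0.014, 0.25]
orientation: [0.239, -3.132, 0.0]
wrist_force: [0.9, 0.5, 0.4]
opening: -0.002
grasp_force: 0.0
```

Run:
```python
from h import *
snap('wrist','w0'); s=robot.sense(); print(s['eef_pos'],s['orientation'],robot.tcp_to_tips)
```

```text
[0.59513199 0.00963409 0.25015065] [-0.23313487  3.13105202 -0.00495995] 0.019
```

View pics/w0.png

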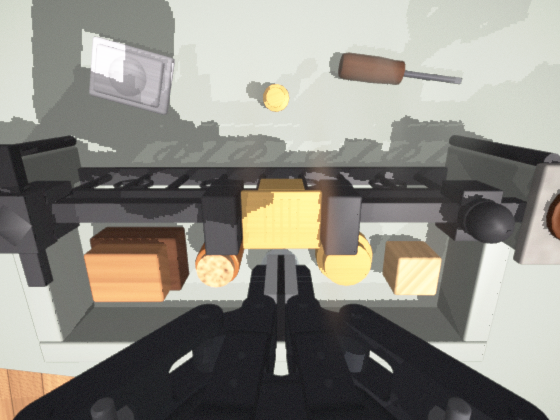

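The wrist view shows the rail running horizontally, so the hand is aligned with the gate. The plate spans about (241..320, 191..247), and the stop is at the left edge, around x 0–57.

Run:
```python
from h import *
p=world('w0',281,219,.156);print('plate',p,world('w0',281,219))
a=world('w0',60,208,.138);b=world('w0',440,208,.138);print(a,b,'yaw',np.arctan2(b[0]-a[0],-(b[1]-a[1]))+0)
for u in (50,54,58,62): print(world('w0',u,200),world('w0',u,215))
```

```text
plate [0.595  0.0084 0.156 ] [0.5952 0.0084 0.1554]
[ 0.6181 -0.1635  0.138 ] [0.5743 0.1309 0.138 ] yaw -2.993898837914749
[ 0.6112 -0.1684  0.1413] [ 0.622  -0.1667  0.145 ]
[ 0.6125 -0.1682  0.1372] [ 0.6249 -0.1687  0.1378]
[ 0.6148 -0.1698  0.1303] [ 0.6239 -0.1649  0.1389]
[ 0.6143 -0.1666  0.1304] [ 0.6235 -0.1618  0.1387]
```

Emit:
jog_arm(
  linear=[
    [0,0,0.02],
    [0,0,0.02],
    [0,0,0.02],
    [0,0,0.007],
    [0,0,0.0],
  ],
  roll=[0,0,0,0,0],
  hand=[0,0,0,0,0],
)

```text
time_s: 2.65
eef_pos: [0.5902, 0.0165, 0.1807]
orientation: [0.242, -3.127, -0.002]
wrist_force: [0.1, 1.0, 0.1]
opening: -0.0
grasp_force: 0.0
```

Emit:
jog_arm(
  linear=[
    [0,0,0.003],
    [0,0,0.003],
    [0,0,0.002],
    [0,0,0.0],
    [0,0,0.0],
  ],
  roll=[0,0,0,0,0],
  hand=[0,0,0,0,0],
)

```text
time_s: 3.07
eef_pos: [0.5921, 0.0162, 0.1759]
orientation: [-0.245, 3.131, -0.0]
wrist_force: [-0.5, -0.3, 0.1]
opening: 0.001
grasp_force: 0.0
```

Emit:
jog_arm(
  linear=[
    [0,0,0.002],
    [0,0,0.002],
    [0,0,0],
    [0,0,0.0],
    [0,0,0.0],
  ],
  roll=[0,0,0,0,0],
  hand=[0,0,0,0,0],
)

```text
time_s: 3.48
eef_pos: [0.5924, 0.0161, 0.1728]
orientation: [-0.245, 3.131, -0.001]
wrist_force: [-1.9, -0.6, 6.3]
opening: -0.001
grasp_force: 3.3
```

Emit:
jog_arm(
  linear=[
    [0,0,0.002],
    [0,0,0.001],
    [0,0,0],
    [0,0,0.0],
    [0,0,0.0],
  ],
  roll=[0,0,0,0,0],
  hand=[0,0,0,0,0],
)

```text
time_s: 3.9
eef_pos: [0.5924, 0.0161, 0.17]
orientation: [-0.245, 3.131, -0.001]
wrist_force: [-2.7, 0.3, 8.1]
opening: -0.002
grasp_force: 3.7
```

The plate is pressed about 5 mm at 8 N. Next I drag the slide towards -y.

Emit:
jog_arm(
  linear=[
    [0,-0.002,0],
    [0,-0.004,0],
    [0,-0.006,0],
    [0,-0.006,0],
    [0,-0.006,0],
  ],
  roll=[0,0,0,0,0],
  hand=[0,0,0,0,0],
)

```text
time_s: 4.32
eef_pos: [0.5961, -0.0077, 0.17]
orientation: [-0.245, 3.131, -0.001]
wrist_force: [-2.5, 1.3, 7.9]
opening: -0.002
grasp_force: 3.7
```

Emit:
jog_arm(
  linear=[
    [0,-0.006,0],
    [0,-0.006,0],
    [0,-0.006,0],
    [0,-0.006,0],
    [0,-0.002,0],
  ],
  roll=[0,0,0,0,0],
  hand=[0,0,0,0,0],
)

```text
time_s: 4.73
eef_pos: [0.6002, -0.0341, 0.1701]
orientation: [-0.244, 3.131, -0.002]
wrist_force: [-2.6, 0.5, 8.4]
opening: 0.001
grasp_force: 3.7
```

Run:
```python
from h import *
snap('top','t1');snap('wrist','w1'); s=robot.sense(); print(s['eef_pos'],s['wrist_force'])
a=cv2.imread('pics/t1.png')[120:230,140:520];b=cv2.imread('pics/w1.png')
a=cv2.resize(a,(760,220));b=b[100:420];b=cv2.copyMakeBorder(b,0,0,0,200,0)
cv2.imwrite('pics/c1.png',np.vstack([a,b]))
```

```text
[ 0.60021727 -0.03413334  0.17008068] [-3.31797917 -1.36386633  7.23069721]
```

View pics/c1.png

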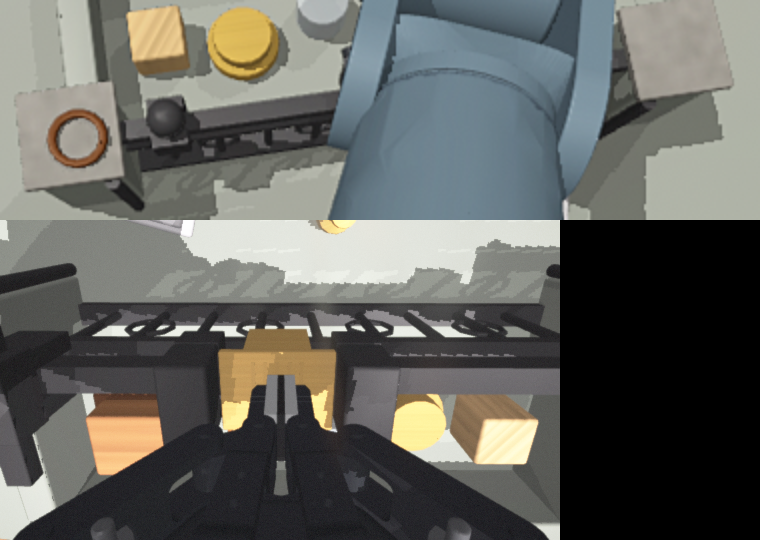

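The lower view shows the slide following the finger, which stays centred on the plate (x 218–336). The stop at the left (edge about x 70) is still some way from the slide's end (x about 163).

Emit:
jog_arm(
  linear=[
    [0,-0.003,0],
    [0,-0.006,0],
    [0,-0.006,0],
    [0,-0.006,0],
    [0,-0.006,0],
  ],
  roll=[0,0,0,0,0],
  hand=[0,0,0,0,0],
)

```text
time_s: 5.25
eef_pos: [0.6043, -0.0602, 0.17]
orientation: [-0.245, 3.131, -0.001]
wrist_force: [-2.8, 0.4, 8.1]
opening: 0.001
grasp_force: 3.8
```

Emit:
jog_arm(
  linear=[
    [0,-0.006,0],
    [0,-0.006,0],
    [0,-0.006,0],
    [0,-0.004,0],
    [0,-0.003,0],
  ],
  roll=[0,0,0,0,0],
  hand=[0,0,0,0,0],
)

```text
time_s: 5.67
eef_pos: [0.6081, -0.0852, 0.17]
orientation: [-0.245, 3.131, -0.001]
wrist_force: [-4.0, 0.5, 7.1]
opening: 0.002
grasp_force: 3.7
```

Emit:
jog_arm(
  linear=[
    [0,-0.003,0],
    [0,-0.003,0],
    [0,-0.003,0],
    [0,-0.003,0],
    [0,0,0],
  ],
  roll=[0,0,0,0,0],
  hand=[0,0,0,0,0],
)

```text
time_s: 6.08
eef_pos: [0.61, -0.0974, 0.17]
orientation: [-0.245, 3.131, -0.003]
wrist_force: [-3.8, -2.2, 8.5]
opening: 0.003
grasp_force: 3.7
```

Emit:
jog_arm(
  linear=[
    [0,-0.002,0],
    [0,-0.002,0],
    [0,-0.002,0],
    [0,0,0],
    [0,0,0],
  ],
  roll=[0,0,0,0,0],
  hand=[0,0,0,0,0],
)

```text
time_s: 6.5
eef_pos: [0.6109, -0.1031, 0.1701]
orientation: [-0.245, 3.131, -0.003]
wrist_force: [-4.3, -0.9, 7.3]
opening: -0.004
grasp_force: 3.7
```

Emit:
jog_arm(
  linear=[
    [0,-0.002,0],
    [0,-0.002,0],
    [0,-0.002,0],
    [0,0,0],
    [0,0,0],
  ],
  roll=[0,0,0,0,0],
  hand=[0,0,0,0,0],
)

```text
time_s: 6.92
eef_pos: [0.6122, -0.1076, 0.1701]
orientation: [-0.245, 3.13, 0.002]
wrist_force: [-1.1, 2.9, 7.7]
opening: 0.002
grasp_force: 3.7
```

Run:
```python
from h import *
snap('wrist','w2'); s=robot.sense(); print(s['eef_pos'],s['wrist_force'])
```

```text
[ 0.61220203 -0.10766415  0.17009697] [-1.9743718   4.4526272   7.83907546]
```

View pics/w2.png

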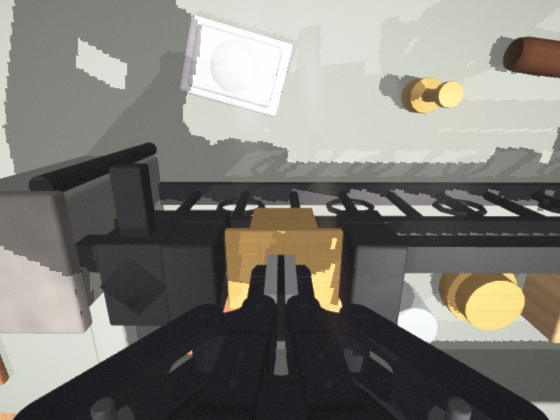

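The slide's left cheek now meets the stop body at x about 165. The sideways force has risen to about 4 N, so there is contact. I make one small extra push, then lift straight up.

Emit:
jog_arm(
  linear=[
    [0,-0.001,0],
    [0,-0.001,0],
    [0,0,0],
    [0,0,0],
    [0,0,0],
  ],
  roll=[0,0,0,0,0],
  hand=[0,0,0,0,0],
)

```text
time_s: 7.38
eef_pos: [0.6126, -0.1094, 0.1702]
orientation: [-0.245, 3.13, 0.002]
wrist_force: [-2.1, 3.9, 8.1]
opening: -0.0
grasp_force: 3.7
```

Emit:
jog_arm(
  linear=[
    [0,0,-0.004],
    [0,0,-0.006],
    [0,0,-0.015],
    [0,0,-0.025],
    [0,0,-0.03],
  ],
  roll=[0,0,0,0,0],
  hand=[0,0,0,0,0],
)

```text
time_s: 7.8
eef_pos: [0.6104, -0.1099, 0.2468]
orientation: [0.245, -3.128, -0.003]
wrist_force: [1.5, -0.0, 0.3]
opening: 0.005
grasp_force: 0.0
```

Emit:
jog_arm(
  linear=[
    [0,0,-0.02],
    [0,0.02,0],
    [0,0.02,0],
    [0,0.02,0],
    [0,0,0],
  ],
  roll=[0,0,0,0,0],
  hand=[0,0,0,0,0],
)

```text
time_s: 8.22
eef_pos: [0.6018, -0.0484, 0.2683]
orientation: [0.249, -3.131, -0.001]
wrist_force: [-0.0, 0.5, 0.3]
opening: 0.001
grasp_force: 0.0
```

Emit:
jog_arm(
  linear=[
    [0,0,0],
    [0,0,0],
    [0,0,0],
    [0,0,0],
    [0,0,0],
  ],
  roll=[0,0,0,0,0],
  hand=[0,0,0,0,0],
)

```text
time_s: 8.63
eef_pos: [0.6025, -0.0517, 0.2682]
orientation: [0.244, -3.132, 0.0]
wrist_force: [-0.6, -0.2, -0.9]
opening: -0.002
grasp_force: 0.0
```

Run:
```python
from h import *
snap('wrist','w3'); s=robot.sense(); print(s['eef_pos'],s['wrist_force'])
```

```text
[ 0.60244733 -0.05157331  0.26821072] [ 0.17635559 -0.68210693  0.24689624]
```

View pics/w3.png

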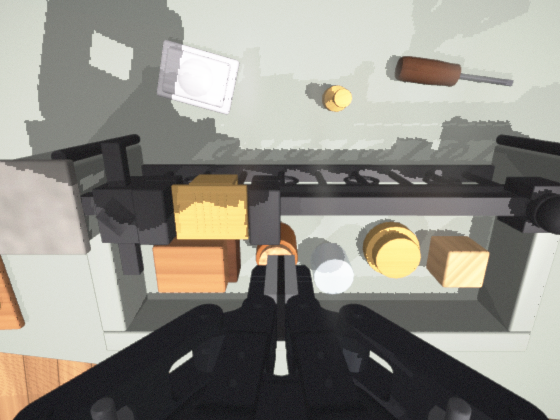

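The plate is up at (174–248, 185–238), and the left cheek appears to butt against the stop at x about 135. I check the joint in an enlarged crop.

Run:
```python
from h import *
a=cv2.imread('pics/w3.png')[130:290,70:290];a=cv2.convertScaleAbs(a,alpha=2.5,beta=10)
cv2.imwrite('pics/c3.png',cv2.resize(a,None,fx=3.5,fy=3.5,interpolation=2))
print(world('w3',211,212,.156),world('w3',211,212))
```

```text
[ 0.6114 -0.1067  0.156 ] [ 0.6115 -0.1068  0.1556]
```

View pics/c3.png

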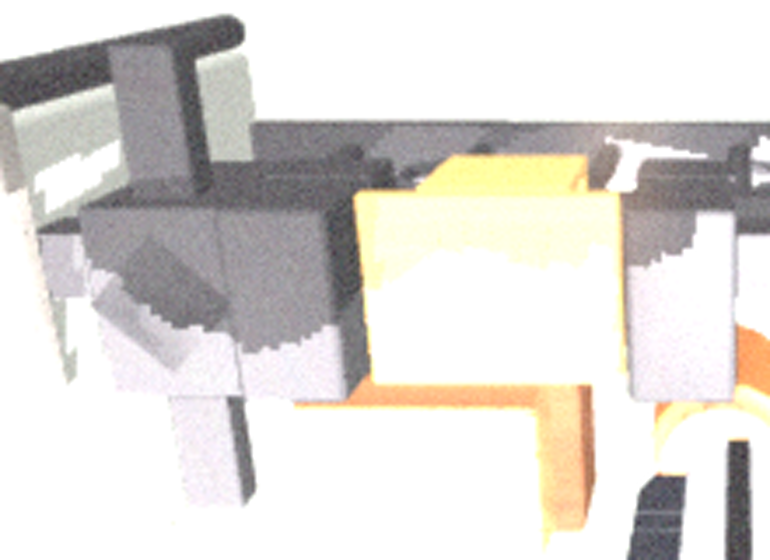

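The crop shows the cheek flush against the stop with no gap (seam at x about 230). The plate is up and the hand is clear.

```bash
python3 -c "
from cell import robot
print(robot.finish_job())"
```

```text
the job is handed in; nothing more can be done
None
```

The slide stands flush against the marked stop with its plate sprung up and the hand clear; nothing else was touched, and the job is handed in (no verdict came back) at about 9 s.

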